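Dust sleeve on, then hold the sander's dead-man paddle half-way

TASK

Get the bench sander ready and run it at slow speed: first push the black dust sleeve fully home on the sander's upright dust spigot and let go of it, then press the sprung dead-man paddle with the fingertips half-way down, so that the paddle lies level. Keep it there for two seconds and finish while still holding it pressed half-way: do not let go at the end. Do not press the paddle before the sleeve is on, and leave everything else on the bench where it is.

Things in the scene. Friction and masses are not known exactly. Their poses are not given: they have to be found in the camera images.
- sleeve: Loose upright black plastic tube, open at both ends, 85 mm tall, 40 to 85 g. Bore 40 mm right through; outside 47 mm across, with a wider collar 55 mm across on its lowest 25 mm. Starts upright on the bench in the front row, among a tin, a tape roll and a log slice. Origin: centre of its lower end; z up along the tube.
- sander: Fixed grey bench disc sander, foot 220 x 280 mm, 205 mm tall, left or right, may be turned. At its front (own -x) a low grey dust chute, 75 mm wide, 50 mm high, carries the spigot. Origin: on the bench under the machine; the spigot axis is 130 mm from it to the front (own -x); the tall parts start about 100 mm behind the spigot axis.
- spigot_root (a point): Foot of the dust spigot: centre of the top face of its flange (flange 60 mm across), 54 mm above the bench. The upright metal spigot is 37 mm across and rises 40 mm from here, its top rim chamfered 3 mm. The sleeve is fully home when its lower end rests on the flange, so that its origin coincides with this point. z up.
- switch: Fixed dead-man switch on a steel plate 210 x 120 x 12 mm, left or right, may be turned. Two grey cheeks 94 mm high carry the hinge, 75 mm above its origin; the paddle reaches 130 mm from there to its front (own -x). A metal index post, 12 mm across, 82 mm high, stands 46 mm beside the pad centre (own +y); the pad top is level with its top at half-way.
- pad (a point): Centre of the top face of the paddle's black pad (56 x 56 mm, 14 mm thick), to be pressed downwards; the point moves with the paddle. About 101 mm above the bench at rest, 82 mm half-way (pad and arm level), 63 mm at the stop. Its frame is upright with the paddle at rest (x to the hinge) and turns with it when pressed.
- paddle (a joint): Hinge angle of the paddle, rad: 0 at rest (pad end raised, tipped 0.15 rad), 0.15 half-way (level), 0.30 at the stop; 130 mm from hinge to pad, so 0.01 rad is 1.3 mm at the pad. A spring returns it when released: about 3.5 N at the pad to start it, about 6 N half-way, about 8.5 N at the stop.
- tin: Bystander: closed round tin, 66 mm across, 75 mm tall, loose in the front row. Origin: centre of its underside.
- tape: Bystander: roll of paper tape, a flat ring 96 mm across and 25 mm high, loose in the front row. Origin: centre of its underside.
- slice: Bystander: slice of a log, 84 mm across and 22 mm high, loose in the front row. Origin: centre of its underside.
- hammer: Bystander: hammer lying on the right of the bench. Origin near its middle.
- brush: Bystander: brush lying on the left of the bench. Origin near its middle.
- oil: Bystander: bottle, 68 mm across, 150 mm tall, standing on the left. Origin: centre of its underside.
Things that resemble listed ones, but are neither listed nor needed, are in the scene too. Of the things that look like the sleeve, take the one that is farthest to the robot's right at the start.

How it is judged (in metres and radians):
On the way, in this order (a step that is already met when the one before it is completed fails the run):
1. the sleeve is fully home on the spigot and let go, with the paddle not pressed (horizontal distance between sleeve and spigot_root below 0.005 m and z of sleeve in the frame of spigot_root between -0.004 and 0.004 m and angle between sleeve's own z axis and vertical below 0.07 rad and contact force between the fingers and sleeve below 0.3 N and value of joint paddle below 0.05 rad), for 0.2 s.
2. the fingers hold the paddle half-way down, with the sleeve still home (value of joint paddle between 0.09 and 0.21 rad and contact force between the fingers and switch above 2 N and horizontal distance between sleeve and spigot_root below 0.005 m and z of sleeve in the frame of spigot_root between -0.004 and 0.004 m and angle between sleeve's own z axis and vertical below 0.07 rad), for 1.5 s.
At the end, for the whole second after the job is handed in: Sleeve home on the spigot (foot within 4 mm of the flange, 5 mm of the axis, upright to 0.07 rad), not touched by fingers or leaning on the switch; fingers still press the paddle with over 2 N and hold it steady at 0.15 +/- 0.06 rad (half-way, level) (all of step 2 and contact force between each of the fingers, switch and sleeve below 0.3 N and velocity of joint paddle between -0.05 and 0.05 rad/s); the arm keeps its last pose, push and grip.
It fails at once if the paddle is pressed (beyond 0.06 rad) while the sleeve is not home on the spigot (value of joint paddle above 0.06 rad and not (horizontal distance between sleeve and spigot_root below 0.005 m and z of sleeve in the frame of spigot_root between -0.004 and 0.004 m and angle between sleeve's own z axis and vertical below 0.07 rad)).
It fails at once if a bystander (tin, tape roll, log slice, hammer, brush or bottle) is moved more than 30 mm (distance of any of tin, tape, slice, hammer, brush, oil from where it was at the start of the episode above 0.03 m).
It also fails if it takes over 58 s, if anything falls off the work surface, if the arm or the gripper's body presses on something with over 40 N, if the wrist force passes 120 N, or if a joint passes its speed limit or range.

ROBOT

A 6-joint arm with a two-finger parallel gripper is mounted at the origin on the work surface. World frame = base frame: x ahead of the robot, y to its left, z up, the work surface at z = 0. Lengths are in mm, angles in rad, forces in N, time in s.
With the tool pointing down it reaches from about 350 to 775 mm from the base axis. Payload 7.3 kg.
Tool frame: the origin (TCP) lies on the centre line of the jaws, within the pads' length; the fingertips stand 22 mm ahead of it and the grasp point (between the pads) lies 3 mm ahead of it; z points along the fingers, y is the direction in which the jaws open and shut (so a half turn about z gives the same grasp; the last joint's range is limited). The gripper opens to 92 mm and grips with 3 to 60 N. Pads are 19 mm wide; open, the fingers measure 130 mm over their backs; the gripper's body (75 mm by 190 mm) begins 47 mm behind the grasp point.
Start: joints at [1.067, 0.342, 1.524, -0, 1.275, -0.146], TCP at [183.848, 491.775, 248.741] pointing down, gripper open.
Joint ranges: [-2.53, 2.53], [-0.77, 2.02], [0.04, 2.7], [-1, 4.14], [0.28, 2.66], [-3.11, 3.11]. Speed limits (rad/s): [2.57, 2.57, 3.14, 3.14, 3.14, 3.14].

INTERFACE

Orientations are given as [roll, pitch, yaw] about the fixed x, y, z axes, in that order (R = Rz(yaw) Ry(pitch) Rx(roll)).
In Python, from plant import get_obs, capture, bot, spot_in gives the robot as it stands.
- The arm moves only by the shell command python3 -m handwheel 'ROWS' [OPENING]. ROWS is JSON, a list of rows, each a list of 2 entries, a list of its own where there are three numbers: the shift along the world's x, y, z in mm, then the turn, a rotation vector about the world's x, y, z in rad. In form: [[[x, y, z], [wx, wy, wz]], ...]. A call has 1 to 12 rows; each row shifts and turns the commanded pose from where the row before left it; what a row does not reach is not made up. A row lasts 1/8 s, in which the tool goes at most 62.5 mm and 10.7 degrees, less where a joint would pass 70% of its speed; a pose out of reach is approached as far as the arm can. A call is refused whole if a number of a shift passes 62.5 or a number of a turn 0.188, either way. A call with a gripper value outside its range is refused whole. OPENING is the closure, from 0 (fully open) to 1 (shut), set as the call begins (- or left out, the last holds). The fingers move at their own pace and stop on an object; the grip force is fixed at half the most. Time passes only in rows, so rows that do not move let the fingers close. It gives the time, the measured TCP pose, the force and the opening at its end, in the units of the state.
- get_obs(): the state, without advancing time (a new reading comes with each control period).
- capture(name): name is "scene" or "top"; returns a dict with "img" (384x512x3 uint8, red, green, blue), "fx", "fy", "cx", "cy" (pixels), "cam_to_world" (4x4, takes a point from camera to world coordinates). Camera axes: x right, y up, looking along -z (the intrinsics and any distortion apply to the point x, -y, -z); pixel columns grow to the right and rows downward; lengths in mm; the calibration is good to about 2 mm. A picture is of the moment at which its call begins. There is no depth.
- bot.close_job(): hands the job in, once; it reports no verdict.
Trained networks look in the newest picture that a camera, given by its name, has taken for a name from the list of things; names that differ only in an ending like _2 or _b are one class to them, and where a whole thing is asked for, a point or a joint stands for the part that bears it (a point fixed in the world has none). Each returns a list of dicts, best first, with "score" (0 to 1); they miss things now and then, are a little off and sometimes report something else, mostly with a low value. They report only what shows in the picture. A call takes as long as a camera call. They do not tell look-alikes from the thing itself.
- spot_in(thing, camera): "xyz" ([x, y, z] in mm, in the coordinates of the camera as it stood for that picture, good to about 4 mm: the middle of the surface that is visible of it).
The state is a dict: "time": time; "joint_positions": joint angles; "dq": joint speeds; "tau": joint torques, N m; "tool_pos": TCP position; "tcp_rot": TCP orientation; "contact_force": force on the tool from outside, world axes, zero at the start; "moment": the same for the moment, N m; "grip_width": finger opening in mm.
Only numpy, scipy, OpenCV 4.12 (cv2) and the standard library are available. Lean on these libraries where they do the work, as an engineer would, in place of code of your own. Each camera call takes 0.05 s, during which the arm holds its last target. There are 200 camera calls.

## Working session

There is one attempt and no reset: what is moved stays moved. The work goes in short steps, Python scripts to look and compute and a shell command to move; the robot and the scene stay as the last step left them, time stands still between calls to the robot, and variables do not carry over. Pictures are saved under pics/ and viewed, about 8 in all and at most 12, crops included, and the job is handed in when it is done.

```bash
mkdir -p pics; ls; cat > h.py <<'E'
import numpy as np,cv2
from plant import get_obs,capture,bot,spot_in
def snap(cam,fn=None):
    c=capture(cam)
    if fn: cv2.imwrite('pics/'+fn,c['img'][:,:,::-1])
    return c
def world(c,p): return (np.array(c['cam_to_world'])@np.r_[p,1])[:3]
def spots(c,cam,names):
    for n in names:
        for d in spot_in(n,cam):
            if d['score']>.25: print(n,round(d['score'],2),world(c,d['xyz']).round(0), proj(c,world(c,d['xyz'])).round(0))
def proj(c,w):
    p=np.linalg.inv(np.array(c['cam_to_world']))@np.r_[w,1]
    return np.array([c['cx']+c['fx']*p[0]/-p[2],c['cy']+c['fy']*-p[1]/-p[2]])
def ray(c,u,v,z):
    M=np.array(c['cam_to_world']); d=M[:3,:3]@np.array([(u-c['cx'])/c['fx'],-(v-c['cy'])/c['fy'],-1]); o=M[:3,3]
    return o+d*(z-o[2])/d[2]
E
python3 - <<'E'
from h import *
for cam in('scene','top'):
    c=snap(cam,cam+'1.png'); print(cam,{k:v for k,v in c.items() if k!='img'})
    spots(c,cam,['sleeve','sander','switch','pad','tin','tape','slice','hammer','brush','oil'])
a=cv2.imread('pics/scene1.png');b=cv2.imread('pics/top1.png')
print(get_obs())
E
```

```text
pics
scene {'fx': 416.58803474743485, 'fy': 416.58803474743485, 'cx': 259.9884333508417, 'cy': 192.4372248869219, 'cam_to_world': array([[-7.47889167e-01, -4.35706742e-01,  5.00820755e-01,
         1.18036772e+03],
       [ 6.63420971e-01, -5.16859460e-01,  5.41044281e-01,
         7.33669790e+02],
       [ 2.31173042e-02,  7.36896148e-01,  6.75610581e-01,
         1.05068562e+03],
       [ 0.00000000e+00,  0.00000000e+00,  0.00000000e+00,
         1.00000000e+00]])}
sleeve 0.67 [284. 366.  49.] [387. 242.]
sleeve 0.65 [190. 321.  59.] [393. 218.]
sleeve 0.59 [673. 403.  51.] [311. 322.]
sleeve 0.58 [459. 240.  55.] [320. 245.]
sander 0.62 [ 779. -156.   94.] [162. 215.]
switch 0.71 [647. 224.  15.] [272. 282.]
pad 0.75 [614. 210.  91.] [278. 257.]
tin 0.77 [ 454. -216.   58.] [230. 172.]
tape 0.67 [450. -84.  22.] [255. 197.]
slice 0.56 [458.  82.  19.] [285. 224.]
hammer 0.62 [ 464. -361.   24.] [206. 162.]
hammer 0.47 [457.  79.  15.] [284. 225.]
brush 0.87 [365. 428.  20.] [386. 273.]
oil 0.62 [555. 433.  96.] [351. 295.]
top {'fx': 398.92030850209545, 'fy': 398.92030850209545, '
[... 996 characters left out ...]
] [216. 201.]
{'time': 1.1, 'joint_positions': array([ 1.06693820e+00,  3.42019034e-01,  1.52411390e+00, -2.68453634e-05,
        1.27540218e+00, -1.46005749e-01]), 'dq': array([ 4.44946895e-04, -5.69133239e-06, -1.67887195e-03, -4.06949160e-04,
        1.15993382e-03, -3.61562799e-05]), 'tau': array([-8.58266885e-04, -4.31143212e+01, -2.44482422e+01,  7.17652333e-02,
        4.86321934e-02, -6.14088449e-06]), 'tool_pos': array([183.88212137, 491.75431492, 248.72576095]), 'tcp_rot': array([3.14153946e+00, 3.37813435e-05, 2.78374808e+00]), 'contact_force': array([-0.00446356,  0.52076714, -0.56877437]), 'moment': array([-0.0042211 ,  0.00506673, -0.01821392]), 'grip_width': 92.28681593874339}
```

View pics/scene1.png

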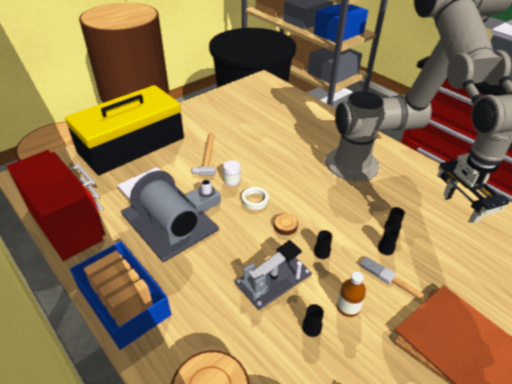

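View pics/top1.png

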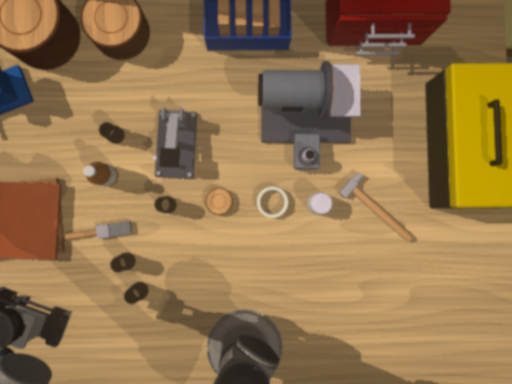

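The scene view shows the sander on the right with its spigot at (207,187), the switch at (272,275), and the target sleeve at (323,244). In the top view the spigot is at (307,155), the target sleeve at (165,205) and the pad end at about (178,150). I'll zoom in next.

```bash
python3 - <<'E'
import cv2,numpy as np
a=cv2.imread('pics/scene1.png');b=cv2.imread('pics/top1.png')
def crop(im,u,v,w,h,s): return cv2.resize(im[v-h//2:v+h//2,u-w//2:u+w//2],None,fx=s,fy=s,interpolation=cv2.INTER_CUBIC)
# top row: top cam ; bottom: scene; columns spigot, sleeve (8x of 32x36), switch (4x of 68)
r1=np.hstack([crop(b,306,153,32,36,8),crop(b,166,205,32,36,8),crop(b,176,145,70,72,4)])
r2=np.hstack([crop(a,206,188,32,36,8),crop(a,323,244,32,36,8),crop(a,275,270,70,72,4)])
cv2.imwrite('pics/c1.png',np.vstack([r1,r2]))
E
```

```text
(no output)
```

View pics/c1.png

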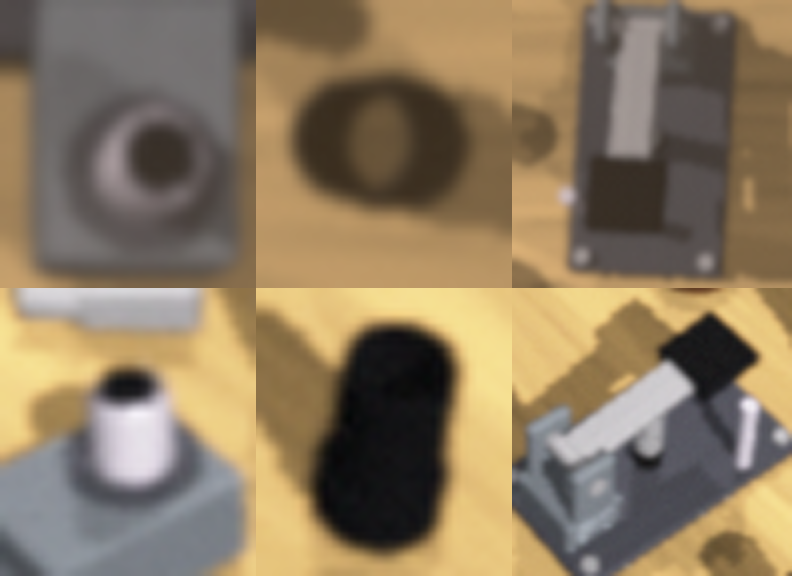

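```bash
cat > fit.py <<'E'
from h import *
import pickle
from scipy.optimize import least_squares
def circ(x,y,z,d):
    t=np.linspace(0,2*np.pi,90); return [(x+d/2*np.cos(k),y+d/2*np.sin(k),z) for k in t]
def ext(c,pts):
    P=np.array([proj(c,p) for p in pts]); return np.r_[P.min(0),P.max(0)] # l,t,r,b
if __name__=='__main__':
    S=snap('scene');T=snap('top')
    # crop px -> full
    tx=lambda u,x0,o=0:x0+(u-o+.5)/8-.5
    def sl(p):
        q=circ(*p,85,47)+circ(*p,60,47)+circ(*p,0,55)+circ(*p,25,55)
        e=ext(T,q); s=ext(S,q)
        m=[tx(293,150,256),tx(68,187),tx(467,150,256),tx(212,187)]
        n=[tx(315,307,256),tx(322,226,288),tx(458,307,256),tx(552,226,288)]
        return np.r_[e-m,s-n]
    r=least_squares(sl,[440,230]); print('sleeve',r.x.round(1),r.fun.round(1))
    def sp(p):
        f=ext(T,circ(*p,54,60)); g=ext(S,circ(*p,94,31)+circ(*p,91,37)+circ(*p,56,37)); h=ext(S,circ(*p,54,60))
        return np.r_[f-[tx(68,290),tx(95,135),tx(216,290),tx(245,135)], g-[tx(90,190),tx(366,170,288),tx(173,190),tx(488,170,288)], (h-[tx(70,190),0,tx(198,190),0])[[0,2]]]
    r=least_squares(sp,[600,-190]); print('spigot',r.x.round(1),r.fun.round(1))
    # switch: plate corner bolts in top (z=12) and post top z=82, pad centre z~101
    t4=lambda u,v:(141+(u-512+.5)/4-.5,109+(v+.5)/4-.5)
    for n,u,v,z in [('bolt1',581,257,14),('bolt2',706,262,14),('bolt3',722,22,14),('post',566,195,82),('pad',626,196,101)]:
        print(n,ray(T,*t4(u,v),z).round(1))
    s4=lambda u,v:(240+(u-512+.5)/4-.5,234+(v-288+.5)/4-.5)
    for n,u,v,z in [('post',750,402,82),('pad',709,355,101)]: print('S',n,ray(S,*s4(u,v),z).round(1))
E
python3 fit.py
```

```text
sleeve [440.  234.5] [-1.   0.2  0.2  0.2 -1.3 -0.8  0.3  0.3]
spigot [ 580.3 -195.9] [-1.3 -0.4  0.1  0.6 -0.7 -0.4  0.1 -1.1 -0.7  0.3]
bolt1 [537.7 260.5  14. ]
bolt2 [532.8 164.   14. ]
bolt3 [720.6 150.9  14. ]
post [576.5 256.   82. ]
pad [572.7 208.3 101. ]
S post [574.6 256.7  82. ]
S pad [578.5 216.1 101. ]
```

```bash
python3 -m handwheel '[[[36.6,-36.8,-5],[0,0,0.0511]],[[36.6,-36.8,-5],[0,0,0.0511]],[[36.6,-36.8,-5],[0,0,0.0511]],[[36.6,-36.8,-5],[0,0,0.0511]],[[36.6,-36.8,-5],[0,0,0.0511]],[[36.6,-36.8,-5],[0,0,0.0511]],[[36.6,-36.8,-5],[0,0,0.0511]],[[0,0,-25],[0,0,0]],[[0,0,-25],[0,0,0]],[[0,0,0],[0,0,0]]]' 0
python3 - <<'E'
from h import *
S=snap('scene','s2.png');T=snap('top','t2.png')
a=cv2.imread('pics/s2.png')[175:295,240:400];b=cv2.imread('pics/t2.png')[145:265,100:260]
cv2.imwrite('pics/c2.png',np.hstack([cv2.resize(x,None,fx=2.5,fy=2.5,interpolation=2) for x in(a,b)]))
E
```

```text
time: 2.45
tool_pos: [439.1, 233.6, 162.4]
tcp_rot: [-3.14, -0.004, 3.141]
contact_force: [-0.1, -0.1, 0.6]
grip_width: 91.6
```

View pics/c2.png

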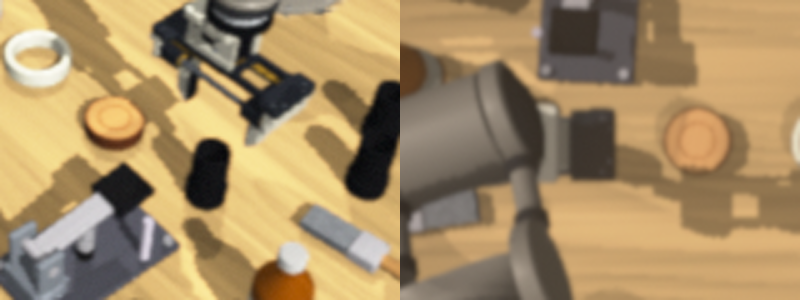

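The jaws straddle the sleeve along y in both crops, with sleeve and tips near (210,150) in the scene crop. I'll descend, close the jaws and lift a little to check the hold.

```bash
python3 -m handwheel '[[[0.8,1,-25],[0,0.004,0]],[[0,0,-25],[0,0,0]],[[0,0,-25],[0,0,0]],[[0,0,-22],[0,0,0]],[[0,0,0],[0,0,0]],[[0,0,0],[0,0,0]]]' 0
python3 -m handwheel '[[[0,0,0],[0,0,0]],[[0,0,0],[0,0,0]],[[0,0,0],[0,0,0]],[[0,0,0],[0,0,0]],[[0,0,0],[0,0,0]],[[0,0,0],[0,0,0]]]' 1
python3 - <<'E'
from h import *
S=snap('scene','s3.png');T=snap('top','t3.png')
a=cv2.imread('pics/s3.png')[195:275,270:370];b=cv2.imread('pics/t3.png')[165:245,120:220]
cv2.imwrite('pics/c3.png',np.hstack([cv2.resize(x,None,fx=4,fy=4,interpolation=2) for x in(a,b)]))
E
```

```text
time: 3.3
tool_pos: [441.7, 235.6, 68.1]
tcp_rot: [3.141, -0.002, -3.141]
contact_force: [0.2, -0.4, -0.1]
grip_width: 91.5
time: 4.05
tool_pos: [440.8, 235.1, 66.7]
tcp_rot: [-3.142, -0.004, 3.141]
contact_force: [-0.0, 0.1, -0.3]
grip_width: 46.2
```

View pics/c3.png

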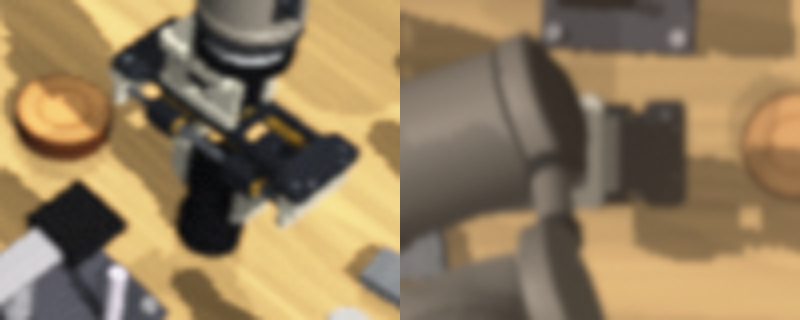

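Gripped (46 mm). I'll lift it and carry it to above the spigot.

```bash
python3 -m handwheel '[[[0,0,25],[0,0,0]],[[0,0,50],[0,0,0]],[[0,0,50],[0,0,0]],[[0,0,15],[0,0,0]]]'
python3 -m handwheel '[[[14,-43,0],[0,0,0]],[[14,-43,0],[0,0,0]],[[14,-43,0],[0,0,0]],[[14,-43,0],[0,0,0]],[[14,-43,0],[0,0,0]],[[14,-43,0],[0,0,0]],[[14,-43,0],[0,0,0]],[[14,-43,0],[0,0,0]],[[14,-43,0],[0,0,0]],[[13.5,-43.5,0],[0,0,0]],[[0,0,0],[0,0,0]],[[0,0,0],[0,0,0]]]'
python3 - <<'E'
from h import *
S=snap('scene','s4.png');T=snap('top','t4.png')
a=cv2.imread('pics/s4.png')[135:215,160:260];b=cv2.imread('pics/t4.png')[115:195,256:356]
cv2.imwrite('pics/c4.png',np.hstack([cv2.resize(x,None,fx=4,fy=4,interpolation=2) for x in(a,b)]))
E
```

```text
time: 4.65
tool_pos: [442.0, 235.6, 209.9]
tcp_rot: [3.14, 0.001, 3.142]
contact_force: [0.3, 0.9, -1.3]
grip_width: 46.7
time: 6.15
tool_pos: [579.9, -194.9, 206.2]
tcp_rot: [3.14, -0.005, 3.141]
contact_force: [-0.5, 0.3, -1.4]
grip_width: 46.4
```

View pics/c4.png

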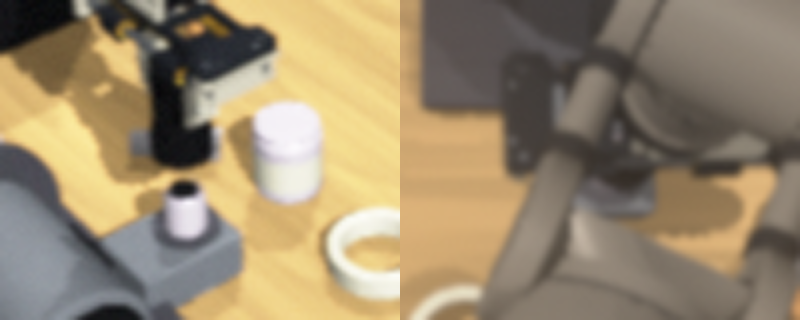

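```bash
python3 - <<'E'
import cv2
a=cv2.imread('pics/s4.png')[160:202,188:222]
cv2.imwrite('pics/c5.png',cv2.resize(a,None,fx=14,fy=14,interpolation=2))
g=cv2.cvtColor(a,cv2.COLOR_BGR2GRAY)
print('cols 188..221')
for r in list(range(166,178))+[182,184,186,188,190,192,194]: print(r,*g[r-160])
E
```

```text
cols 188..221
166 137 135 133 132 131 130 129 127 118 83 38 15 17 16 17 16 18 37 72 98 103 92 72 49 76 150 195 204 198 176 149 136 131 129
167 143 138 133 132 130 128 126 123 110 74 34 17 16 19 19 19 21 24 41 51 47 34 24 24 69 151 201 208 182 148 133 130 132 131
168 144 143 137 132 126 123 120 120 103 68 30 15 16 17 18 20 19 22 25 25 22 21 22 22 66 144 187 197 176 141 126 128 131 132
169 146 144 143 135 123 115 112 112 99 69 29 19 14 14 18 22 21 22 21 20 20 18 20 24 57 124 168 187 175 143 126 125 127 128
170 145 147 143 136 121 110 107 108 100 70 34 18 18 13 21 21 19 20 19 22 23 17 22 21 54 116 159 185 183 157 132 124 124 123
171 143 143 144 135 118 104 100 102 96 68 33 16 18 20 19 19 18 20 20 22 21 20 19 20 50 103 147 179 196 179 146 130 125 123
172 146 142 141 133 117 100 97 95 91 69 36 21 18 20 18 20 19 19 21 21 22 20 16 21 50 104 149 183 202 191 160 137 129 128
173 147 145 142 136 117 101 95 94 91 73 42 22 18 17 19 18 19 21 21 22 21 22 21 27 62 122 163 188 204 202 179 149 134 131
174 148 145 144 137 121 108 105 104 98 83 55 29 18 19 18 18 21 20 22 21 19 24 29 45 92 141 171 191 20
[... 670 characters left out ...]
209 207 204 200
186 215 216 218 219 214 190 151 137 139 139 137 136 133 148 177 202 219 230 236 238 234 228 211 182 171 191 208 214 213 214 213 213 209 199
188 212 212 211 214 213 201 173 146 144 141 124 99 91 125 167 194 213 223 229 231 230 226 211 168 120 117 153 188 207 214 214 213 211 202
190 209 204 196 180 164 155 153 154 148 135 111 94 92 121 160 193 212 223 229 230 230 226 207 168 120 99 111 139 167 190 203 208 204 194
192 165 156 154 153 150 151 150 153 150 139 115 97 92 109 145 183 208 221 226 229 226 213 180 133 102 94 101 130 150 156 165 179 197 198
194 149 150 151 151 149 150 151 151 150 147 126 97 85 82 92 112 134 151 161 160 147 118 96 92 93 108 130 148 157 161 161 158 169 180
```

View pics/c5.png

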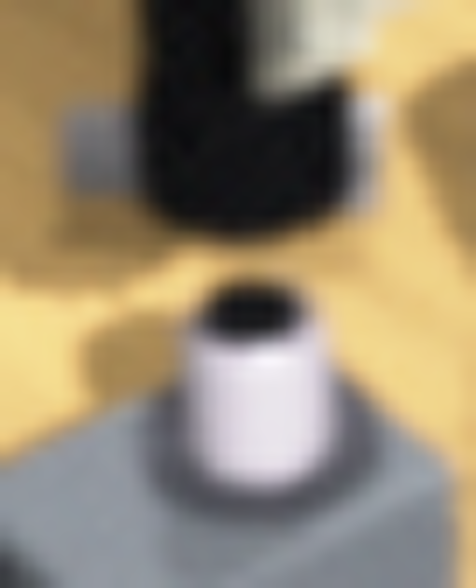

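```bash
python3 - <<'E'
from fit import *
S=snap('scene')
im=cv2.imread('pics/s4.png',0); print(im[177:199,206]); 
zb=206.2-66.7
f=lambda p:(ext(S,circ(*p,zb,55)+circ(*p,zb+25,55))-[197.3,0,213.1,176.4])[[0,2,3]]
r=least_squares(f,[580,-195]); print('sleeve',r.x.round(1),r.fun.round(1))
g=lambda p:np.r_[(ext(S,circ(*p,91,37)+circ(*p,54,37))-[201.4,0,211.0,194.3])[[0,2,3]],(ext(S,circ(*p,54,60))-[197.6,0,215.0,0])[[0,2]]]
r=least_squares(g,[580,-195]); print('spigot',r.x.round(1),r.fun.round(1))
E
```

```text
[104 155 145  75  30  26  45 143 231 235 231 229 228 229 227 226 212 160
  99  87 107 125]
sleeve [ 575.8 -196.3] [-0.5  0.5 -0. ]
spigot [ 580.7 -193.4] [-1.   0.7 -0.   0.3 -0. ]
```

Relative to the spigot, the scene view puts the sleeve about 3–5 mm short in x and 1–3 mm in y. I'll correct partly, since the chamfer tolerates about 4 mm, and then descend watching force.

```bash
python3 -m handwheel '[[[3,1.5,-12],[0,0,0]],[[0,0,-15],[0,0,0]],[[0,0,-10],[0,0,0]],[[0,0,-4],[0,0,0]],[[0,0,0],[0,0,0]],[[0,0,0],[0,0,0]]]'
python3 -m handwheel '[[[0,0,-3],[0,0,0]],[[0,0,-3],[0,0,0]],[[0,0,0],[0,0,0]]]'
python3 -m handwheel '[[[0,0,-2],[0,0,0]],[[0,0,-2],[0,0,0]],[[0,0,0],[0,0,0]]]'
```

```text
time: 7.05
tool_pos: [583.6, -194.0, 166.2]
tcp_rot: [-3.141, -0.003, 3.141]
contact_force: [-0.7, 0.4, -0.0]
grip_width: 46.4
time: 7.42
tool_pos: [583.2, -193.8, 159.4]
tcp_rot: [3.141, -0.005, 3.141]
contact_force: [0.3, -0.5, -0.8]
grip_width: 46.3
time: 7.8
tool_pos: [583.4, -194.7, 156.7]
tcp_rot: [-3.14, -0.003, 3.142]
contact_force: [-2.3, -2.5, 4.4]
grip_width: 46.3
```

```bash
python3 -m handwheel '[[[-1.2,-1.2,0],[0,0,0]],[[0,0,0],[0,0,0]]]'
python3 -m handwheel '[[[0,0,-2],[0,0,0]],[[0,0,-2],[0,0,0]],[[0,0,0],[0,0,0]]]'
```

```text
time: 8.05
tool_pos: [582.0, -195.3, 155.6]
tcp_rot: [-3.141, -0.004, 3.141]
contact_force: [-0.1, -1.7, 0.6]
grip_width: 46.5
time: 8.43
tool_pos: [582.0, -195.3, 151.4]
tcp_rot: [-3.141, -0.005, 3.141]
contact_force: [-1.1, -3.2, -1.3]
grip_width: 46.5
```

```bash
python3 -m handwheel '[[[-0.4,-0.9,-3],[0,0,0]],[[0,0,-4],[0,0,0]],[[0,0,-4],[0,0,0]],[[0,0,0],[0,0,0]]]'
python3 -m handwheel '[[[0,0,-4],[0,0,0]],[[0,0,-4],[0,0,0]],[[0,0,0],[0,0,0]]]'
```

```text
time: 8.93
tool_pos: [581.6, -195.6, 140.1]
tcp_rot: [3.141, -0.005, 3.142]
contact_force: [0.2, -1.0, -0.6]
grip_width: 46.0
time: 9.3
tool_pos: [581.6, -195.7, 132.2]
tcp_rot: [3.141, -0.005, 3.141]
contact_force: [-0.5, 0.2, -1.1]
grip_width: 46.5
```

```bash
python3 -m handwheel '[[[0,0,-4],[0,0,0]],[[0,0,-4],[0,0,0]],[[0,0,0],[0,0,0]]]'
python3 -m handwheel '[[[0,0,-2],[0,0,0]],[[0,0,-1.5],[0,0,0]],[[0,0,0],[0,0,0]]]'
python3 -m handwheel '[[[0,0,-1.5],[0,0,0]],[[0,0,0],[0,0,0]]]'
```

```text
time: 9.68
tool_pos: [581.5, -195.8, 124.2]
tcp_rot: [3.141, -0.005, 3.141]
contact_force: [0.3, 0.1, -0.7]
grip_width: 46.4
time: 10.05
tool_pos: [581.7, -195.9, 121.1]
tcp_rot: [3.141, -0.004, 3.142]
contact_force: [0.6, -0.6, -0.1]
grip_width: 46.0
time: 10.3
tool_pos: [582.0, -196.0, 120.7]
tcp_rot: [-3.141, -0.003, 3.142]
contact_force: [-2.0, 0.5, 4.1]
grip_width: 46.3
```

Seated at the expected height, with contact force. I'll press slightly more and then release.

```bash
python3 -m handwheel '[[[0,0,-1],[0,0,0]],[[0,0,0],[0,0,0]]]'
python3 -m handwheel '[[[0,0,0],[0,0,0]],[[0,0,0],[0,0,0]],[[0,0,0],[0,0,0]],[[0,0,0],[0,0,0]],[[0,0,0],[0,0,0]],[[0,0,0],[0,0,0]]]' 0
python3 -m handwheel '[[[0,0,25],[0,0,0]],[[0,0,45],[0,0,0]],[[0,0,40],[0,0,0]],[[-50,30,20],[0,0,0]],[[-50,30,0],[0,0,0]],[[-20,55,0],[0,0,0]],[[0,60,0],[0,0,0]],[[0,60,0],[0,0,0]],[[0,0,0],[0,0,0]]]'
python3 - <<'E'
from fit import *
S=snap('scene','s6.png');T=snap('top','t6.png')
a=cv2.imread('pics/s6.png')[150:210,170:240];b=cv2.imread('pics/t6.png')[125:185,270:340]
cv2.imwrite('pics/c6.png',np.hstack([cv2.resize(x,None,fx=5.7,fy=5.7,interpolation=2) for x in(a,b)]))
h=proj(S,[580.7,-194.5,139]);print(h, ext(S,circ(580.7,-194.5,139,47)),ext(S,circ(580.7,-194.5,54,55)),ext(S,circ(580.7,-194.5,54,60)))
E
```

```text
time: 10.55
tool_pos: [582.0, -196.0, 120.6]
tcp_rot: [-3.141, -0.002, 3.142]
contact_force: [-3.6, 1.4, 10.7]
grip_width: 46.3
time: 11.3
tool_pos: [581.8, -195.9, 118.7]
tcp_rot: [3.141, -0.004, 3.142]
contact_force: [-0.1, 0.5, -0.6]
grip_width: 91.6
time: 12.42
tool_pos: [461.2, 42.6, 249.0]
tcp_rot: [3.141, -0.004, -3.136]
contact_force: [0.6, -1.1, -0.2]
grip_width: 91.8
[204.66916168 172.11520291] [197.71272927 167.75092269 211.60362174 176.58601865] [198.44437215 185.43497377 214.06348506 195.87910451] [197.73203608 184.97360947 214.77144849 196.36762344]
```

View pics/c6.png

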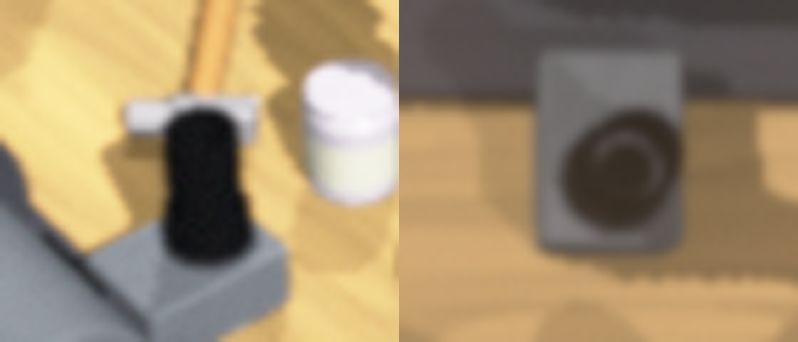

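The sleeve sits on the flange: in the scene its top is at v≈168 (predicted 167.8) and its foot at v≈196.3 (predicted 195.9), and the hammer and tin are undisturbed. Next I'll close the fingers and go above the pad.

```bash
python3 -m handwheel '[[[28.2,42,0],[0,0,0]],[[28.2,42,0],[0,0,0]],[[28.2,42,0],[0,0,0]],[[28.2,42,0],[0,0,0]],[[0,0,-40],[0,0,0]],[[0,0,-40],[0,0,0]],[[0,0,-24],[0,0,0]],[[0,0,0],[0,0,0]],[[0,0,0],[0,0,0]]]' 1
python3 - <<'E'
from fit import *
S=snap('scene','s7.png');T=snap('top','t7.png')
a=cv2.imread('pics/s7.png')[215:305,230:320];b=cv2.imread('pics/t7.png')[100:190,130:220]
cv2.imwrite('pics/c7.png',np.hstack([cv2.resize(x,None,fx=4.4,fy=4.4,interpolation=2) for x in(a,b)]))
E
```

```text
time: 13.65
tool_pos: [575.7, 206.0, 145.9]
tcp_rot: [3.141, -0.002, 3.14]
contact_force: [0.4, -0.3, 0.6]
grip_width: 6.3
```

View pics/c7.png

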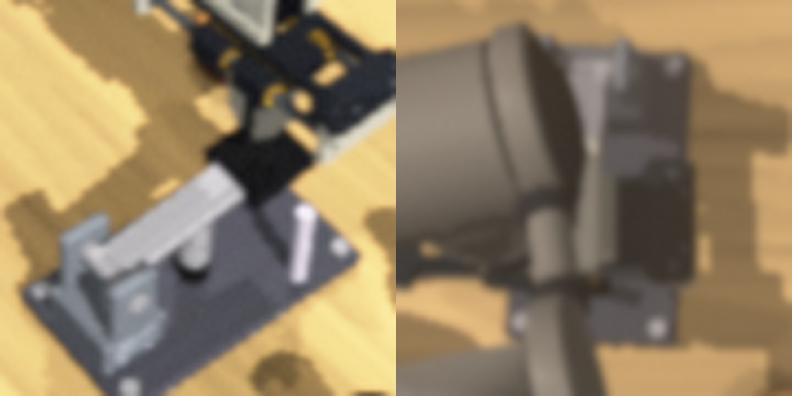

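The closed tips at crop (265,135) hang over the middle of the pad at about (262,165). I'll fine-adjust and press.

```bash
python3 -m handwheel '[[[-1.5,4,-12],[0,0,0]],[[0,0,-6],[0,0,0]],[[0,0,-6],[0,0,0]],[[0,0,0],[0,0,0]]]' 1
python3 -m handwheel '[[[0,0,-4],[0,0,0]],[[0,0,-4],[0,0,0]],[[0,0,-4],[0,0,0]],[[0,0,-3],[0,0,0]],[[0,0,0],[0,0,0]],[[0,0,0],[0,0,0]]]'
```

```text
time: 14.25
tool_pos: [572.7, 211.3, 120.4]
tcp_rot: [3.141, -0.005, -3.141]
contact_force: [-2.6, -0.2, 4.1]
grip_width: 0.6
time: 15.0
tool_pos: [572.7, 211.1, 105.6]
tcp_rot: [3.142, -0.005, 3.142]
contact_force: [-4.3, 1.1, 6.3]
grip_width: 0.7
```

```bash
Z='' ; python3 -m handwheel '[[[0,0,-1],[0,0,0]],[[0,0,0],[0,0,0]],[[0,0,0],[0,0,0]],[[0,0,0],[0,0,0]],[[0,0,0],[0,0,0]],[[0,0,0],[0,0,0]],[[0,0,0],[0,0,0]],[[0,0,0],[0,0,0]],[[0,0,0],[0,0,0]],[[0,0,0],[0,0,0]],[[0,0,0],[0,0,0]],[[0,0,0],[0,0,0]]]'
python3 -m handwheel '[[[0,0,0],[0,0,0]],[[0,0,0],[0,0,0]],[[0,0,0],[0,0,0]],[[0,0,0],[0,0,0]],[[0,0,0],[0,0,0]],[[0,0,0],[0,0,0]],[[0,0,0],[0,0,0]],[[0,0,0],[0,0,0]],[[0,0,0],[0,0,0]],[[0,0,0],[0,0,0]],[[0,0,0],[0,0,0]],[[0,0,0],[0,0,0]]]'
python3 - <<'E'
from fit import *
S=snap('scene','s8.png');T=snap('top','t8.png')
a=cv2.imread('pics/s8.png')[215:305,230:320];b=cv2.imread('pics/s8.png')[140:230,160:250]
cv2.imwrite('pics/c8.png',np.hstack([cv2.resize(x,None,fx=4.4,fy=4.4,interpolation=2) for x in(a,b)]))
o=get_obs();print(o['contact_force'],o['tool_pos'])
E
```

```text
time: 16.5
tool_pos: [572.8, 211.1, 104.8]
tcp_rot: [3.142, -0.005, 3.142]
contact_force: [-4.0, 1.0, 4.6]
grip_width: 0.3
time: 18.0
tool_pos: [572.8, 211.1, 104.8]
tcp_rot: [3.142, -0.004, 3.142]
contact_force: [-3.8, 1.1, 5.4]
grip_width: 0.3
[-3.0569121   0.76233169  4.94412485] [572.80664548 211.10686192 104.77620086]
```

View pics/c8.png

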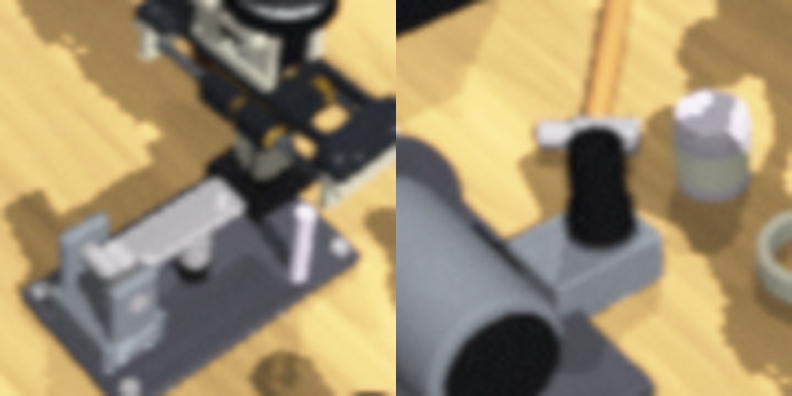

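Tip height is 82.8 mm, so the paddle is level and steady at about 5 N. The sleeve is still seated, at crop (600,185).

```bash
python3 -c "
from plant import bot; print(bot.close_job())"
```

```text
the job is handed in; nothing more can be done
None
```

I pushed the rightmost sleeve fully home on the spigot and let go of it. I then pressed the paddle half-way with the closed fingertips, held it about 3 s, and handed the job in at about 18 s while still pressing.

- **Sleeve:** when seated, the tool stood at 120.7 mm, matching the height expected for the sleeve resting on the flange, with up to 10.7 N of push-back. A picture taken after release put its top and foot within about 0.5 px of the predicted home position. It was still seated and upright in the last picture.
- **Paddle:** the fingertips were steady at about 82.8 mm, against 82 mm for level. The upward force was about 5 N, with a side force of 3–4 N along -x. The index post and pad looked level by eye.
- **Bystanders:** the tin, hammer and the visible part of the tape roll looked undisturbed in the last crop. I did not measure any bystander's position again, and did not check the log slice, brush or bottle after the moves.
- **Disagreement:** two cameras and the tool reading differed by up to about 5 mm in x and 3 mm in y on how the sleeve lined up with the spigot. I corrected partway and used the contact forces during the descent to settle it.

The paddle angle and the exact sleeve offset on the spigot cannot be read directly, so both are inferred.

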